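# Draw out the magnifier boom over the pinned beetle and hold it

### The job

Press the green lock button fully in to free the magnifier's telescoping boom, then take the orange handle and draw the boom out until its pointer is in line with the red index beside the scale, so that the lens is over the beetle. The boom is sprung: finish while still holding the handle, with the pointer steady at the index. Leave the specimen stage with its red index, the vials, the dish, the foam block, the forceps and the brush where they are.

Things in the scene. Friction and masses are not known exactly. Their poses are not given: they have to be found in the camera images.
- stand: bench magnifier stand, fixed: grey base plate 420 x 180 x 12 mm carrying a blue square tube (44 mm wide, top 56 mm above the bench, from -195 to -45 mm along the stand's x). Origin on the bench under the tube's centre line, at the plate's mid-length. Its +x is the direction in which the boom extends, z is up; the scale lies on its -y side.
- button_top (a point): centre of the top face of the green round lock button on the blue tube, 24 mm across, 73 mm above the bench when out, 105 mm behind the handle (towards -x of the stand) while the boom is home. It goes straight down 9 mm to a hard stop, needs about 4 N and stays in where it is left.
- lock (a joint): how far the lock button is pressed in, m: 0 out (boom locked home), 0.009 fully in. The boom is freed when it is more than 0.0065.
- boom (a joint): extension of the telescoping boom, m: 0 home, stop at 0.125; it moves level along the stand's +x. A spring pulls it home all the time (about 2.5 N at home, 5.5 N at full extension, plus 1 N friction), so it runs back when let go.
- handle_top (a point): centre of the top face of the orange upright grip block (handle) on the head of the boom: 22 mm along the stand's x, 32 mm across, 50 to 106 mm above the bench, free on both sides for fingers closing along the stand's y; axes as the stand's. The head under it is 40 x 40 mm. The boom also carries a round lens 78 mm across, 57 to 65 mm above the bench, its centre 72 mm ahead (+x) of the handle.
- pointer (a point): tip of the orange pointer that sticks out from the boom's head to the stand's -y side, above the white scale (ticks every 10 mm, the first at home); 44 mm above the bench, in line across the boom with the handle's centre; axes as the stand's.
- index (a point): centre of the top of the red upright index tab (6 mm thick along x, 20 mm long across, top 46 mm above the bench) beside the white scale, 16 mm farther out (-y) than the pointer's tip; axes as the stand's. The tab belongs to the specimen stage and marks on the scale where the boom has to be.
- stage (a joint): place of the specimen stage (pink foam block 52 x 44 mm with a black beetle, top 41 mm above the bench, on a steel slide), m: equal to the boom extension at which the pointer is in line with the red index and the lens over the beetle. 0.05 to 0.11, differing from run to run. It slides stiffly (about 8 N) and must be left where it is.
- vial_a: glass specimen vial with a white cap, 24 mm across and 44 mm tall, standing upright and loose; origin at the centre of its underside. Bystander. On the stand's plate, next to the rear end of the blue tube.
- vial_b: glass specimen vial with a white cap, 24 mm across and 44 mm tall, standing upright and loose; origin at the centre of its underside. Bystander. On the stand's plate, near its far (+x) end.
- vial_c: glass specimen vial with a white cap, 24 mm across and 44 mm tall, standing upright and loose; origin at the centre of its underside. Bystander. On the bench beyond the stand.
- dish: closed clear petri dish, 88 mm across and 16 mm tall, loose on the bench beyond the stand; origin at the centre of its underside. Bystander.
- foam: spare pink foam block 60 x 90 x 28 mm, loose on the bench beyond the stand; origin at the centre of its underside. Bystander.
- forceps: steel forceps lying loose on the bench on the robot's side of the stand, 130 mm long, 5 mm thick; origin at about mid-length. Bystander.
- brush: small brush lying loose on the bench on the robot's side of the stand, 150 mm long; origin at its underside. Bystander.

How it is judged:
On the way, in this order (a step that is already met when the one before it is completed fails the run):
1. the lock button is pressed in while the boom is home (value of joint lock above 0.007 m and value of joint boom below 0.01 m), for 0.1 s.
2. the boom is being drawn out by its handle (value of joint boom above 0.02 m and contact force between the fingers and handle above 0.5 N), for 0.1 s.
At the end, for the whole second after the job is handed in: The fingers still hold the handle (contact force above 1 N), the pointer is within 5 mm of the red index along the scale and the boom is at rest (below 10 mm/s); the lock button is in by more than 7 mm; the index has not been moved by more than 5 mm and the vials stand upright (x of pointer in the frame of index between -0.005 and 0.005 m and contact force between the fingers and handle above 1 N and velocity of joint boom between -0.01 and 0.01 m/s and value of joint lock above 0.007 m and distance of index from where it was at the start of the episode below 0.005 m and angle between each of vial_a, vial_b, vial_c's own z axis and vertical below 0.3 rad); the arm keeps its last pose, push and grip.
It fails at once if the specimen stage with its red index is shoved along (distance of index from where it was at the start of the episode above 0.005 m).
It fails at once if a vial is knocked over or pushed away (angle between any of vial_a, vial_b, vial_c's own z axis and vertical above 0.5 rad or distance of any of vial_a, vial_b, vial_c from where it was at the start of the episode above 0.03 m).
It fails at once if the dish, foam block, forceps or brush is pushed away (distance of any of dish, foam, forceps, brush from where it was at the start of the episode above 0.04 m).
It also fails if it takes over 35 s, if anything falls off the work surface, if the arm or the gripper's body presses on something with over 40 N, if the wrist force passes 120 N, or if a joint passes its speed limit or range.

### The arm

A 7-joint arm with a two-finger parallel gripper is mounted at the origin on the work surface. World frame = base frame: x ahead of the robot, y to its left, z up, the work surface at z = 0. Lengths are in m, angles in rad, forces in N, time in s.
With the tool pointing down it reaches from about 0.425 to 0.875 m from the base axis. Payload 4.7 kg.
Tool frame: the origin (TCP) lies on the centre line of the jaws, within the pads' length; the fingertips stand 22 mm ahead of it and the grasp point (between the pads) lies 3 mm ahead of it; z points along the fingers, y is the direction in which the jaws open and shut (so a half turn about z gives the same grasp; the last joint's range is limited). The gripper opens to 87 mm and grips with 3 to 60 N. Pads are 19 mm wide; open, the fingers measure 117 mm over their backs; the gripper's body (75 mm by 190 mm) begins 51 mm behind the grasp point.
Start: joints at [1.21, 0.321, -0.07, 1.45, 0.023, 1.371, -0.057], TCP at [0.238, -0.605, 0.245] pointing down, gripper open.
Joint ranges: [-2.86, 2.86], [-0.3, 2.09], [-1.38, 1.24], [0.06, 2.45], [-1.56, 4.7], [0.09, 2.05], [-2.69, 2.69]. Speed limits (rad/s): [2.57, 2.57, 3.14, 3.14, 3.14, 3.14, 3.14].

### API

Orientations are given as a rotation vector (axis times angle).
In Python, from bench import ctrl, imaging, close_job, finder gives the robot as it stands. The module is installed in compiled form; this text tells all that it offers.
- The arm moves only by the shell command python3 -m jog 'ROWS' [FORCE]. ROWS is JSON, a list that holds one entry, the list of rows, each a list of 7 numbers: the shift along the tool's x, y, z in cm, then the turn, a rotation vector about the tool's x, y, z in degrees, then the finger opening in cm, from 0 to 8.7. In form: [[[dx, dy, dz, ax, ay, az, claw], ...]]. A call has 1 to 12 rows; each row shifts and turns the commanded pose from where the row before left it, along the tool's axes as they then stand; what a row does not reach is not made up. A row lasts 1/10 s, in which the tool goes at most 50 mm and 8.59 degrees, less where a joint would pass 70% of its speed; a pose out of reach is approached as far as the arm can. A call is refused whole if a number of a shift passes 5 or a number of a turn 8.59, either way. A call with a gripper value outside its range is refused whole. The fingers move at their own pace and stop on an object; FORCE is the grip in N (left out, the last holds). Time passes only in rows, so rows that do not move let the fingers close. It gives the time, the measured TCP pose, the force and the opening at its end, in the units of the state.
- ctrl.get_state(): the state, without advancing time (a new reading comes with each control period).
- imaging.get_image(name): name is "side" or "top"; returns a dict with "frame" (400x640x3 uint8, red, green, blue), "intrinsics" (3x3 intrinsics, pixels), "pose" (4x4, takes a point from camera to world coordinates). Camera axes: x right, y down, z forward; pixel columns grow to the right and rows downward; lengths in m; the calibration is good to about 2 mm. A picture is of the moment at which its call begins. There is no depth.
- close_job(): hands the job in, once; it reports no verdict.
Trained networks look in the newest picture that a camera, given by its name, has taken for a name from the list of things; names that differ only in an ending like _2 or _b are one class to them, and where a whole thing is asked for, a point or a joint stands for the part that bears it (a point fixed in the world has none). Each returns a list of dicts, best first, with "conf" (0 to 1); they miss things now and then, are a little off and sometimes report something else, mostly with a low value. They report only what shows in the picture. A call takes as long as a camera call.
- finder.trace(label, camera): "region" (400x640 bool, what is visible of it) and "point" ([row, column] as shares, 0 to 1, of the picture: columns of its width, rows of its height, amid what is visible of it).
- finder.spot_point(label, camera): "point" ([row, column] as shares, 0 to 1, of the picture: columns of its width, rows of its height: a listed point, or the origin of a listed thing).
The state is a dict: "time": time; "joint_positions": joint angles; "qd": joint speeds; "joint_torque": joint torques, N m; "position": TCP position; "tool_rot": TCP orientation; "ft_force": force on the tool from outside, world axes, zero at the start; "torque": the same for the moment, N m; "grip_width": opening from 0.0 (shut) to 1.0 (fully open).
Only numpy, scipy, OpenCV 4.12 (cv2) and the standard library are available. Lean on these libraries where they do the work, as an engineer would, in place of code of your own. Each camera call takes 0.05 s, during which the arm holds its last target. There are 200 camera calls.

## Working session

There is one attempt and no reset: what is moved stays moved. The work goes in short steps, Python scripts to look and compute and a shell command to move; the robot and the scene stay as the last step left them, time stands still between calls to the robot, and variables do not carry over. Pictures are saved under pics/ and viewed, about 8 in all and at most 12, crops included, and the job is handed in when it is done.

```bash
mkdir -p pics
cat > h.py <<'E'
import numpy as np, cv2
from bench import ctrl, imaging, finder
def ray(im,p):
    K=np.array(im["intrinsics"]);T=np.array(im["pose"])
    h,w=im["frame"].shape[:2]
    d=T[:3,:3]@np.linalg.solve(K,[p[1]*w,p[0]*h,1]); return T[:3,3],d
def atz(im,p,z):
    o,d=ray(im,p); return o+d*(z-o[2])/d[2]
def save(im,n,crop=None,s=1):
    f=im["frame"][...,::-1]
    if crop: r0,r1,c0,c1=crop; f=f[r0:r1,c0:c1]
    cv2.imwrite("pics/"+n,cv2.resize(np.ascontiguousarray(f),None,fx=s,fy=s,interpolation=cv2.INTER_CUBIC))
E
python3 - <<'E'
from h import *
np.set_printoptions(precision=4,suppress=True)
s=ctrl.get_state();print(s)
Z=dict(button_top=.073,handle_top=.106,pointer=.044,index=.046,vial=.0,dish=0,forceps=0,brush=0,foam=0)
for c in("top","side"):
    im=imaging.get_image(c);save(im,c+"1.png");print(c,np.array(im["pose"])[:3])
    for k,z in Z.items():
        k2="vial_a" if k=="vial" else k
        for r in finder.spot_point(k2,c)[:3]: print(k,round(r["conf"],2),np.round(np.array(r["point"])*[400,640],1),atz(im,r["point"],.012 if k=="vial" else z))
E
```

```text
{'time': 0.0, 'joint_positions': array([ 1.2101,  0.3219, -0.0701,  1.4517,  0.0226,  1.3708, -0.0569]), 'qd': array([-0.0002, -0.0006,  0.0002, -0.001 , -0.0009,  0.0013, -0.0009]), 'joint_torque': array([  0.0006, -49.1285,  -0.4036, -31.2528,  -0.064 ,   0.0438,
         0.0002]), 'position': array([ 0.2378, -0.6044,  0.2434]), 'tool_rot': array([-3.0847, -0.5851,  0.0007]), 'ft_force': array([-0.1722,  0.1097, -0.2058]), 'torque': array([0.0028, 0.0138, 0.0066]), 'grip_width': 0.9973832928933963}
top [[ 0.0148 -0.9865  0.1628  0.3333]
 [-0.9995 -0.0191 -0.0245  0.0059]
 [ 0.0272 -0.1624 -0.9864  1.4423]]
button_top 0.47 [228.4 329.3] [ 0.4879 -0.0762  0.073 ]
handle_top 0.81 [220.9 289.3] [0.5019 0.0302 0.106 ]
pointer 0.62 [193.4 296.9] [0.5863 0.0121 0.044 ]
index 0.9 [184.3 262. ] [0.6093 0.1083 0.046 ]
vial 0.54 [232.4 214.2] [0.478  0.2385 0.012 ]
vial 0.47 [253.7 341.9] [ 0.4252 -0.1153  0.012 ]
vial 0.4 [124.1 303.5] [ 0.7949 -0.0028  0.012 ]
dish 0.66 [123.  247.7] [0.7982 0.1586 0.    ]
dish 0.43 [123.5 303.6] [ 0.8005 -0.0032  0.    ]
forceps 0.75 [301.4 191. ] [0.2895 
[... 177 characters left out ...]
7956 -0.9209]
 [ 0.0101 -0.7984 -0.602   0.783 ]]
button_top 0.48 [220.8 309.1] [ 0.4935 -0.0679  0.073 ]
handle_top 0.81 [187.1 311.4] [0.506  0.0366 0.106 ]
pointer 0.67 [210.1 338.9] [0.5809 0.0082 0.044 ]
index 0.7 [187.2 346. ] [0.6142 0.1143 0.046 ]
vial 0.69 [223.1 412.7] [ 0.7873 -0.0236  0.012 ]
vial 0.58 [173.6 301.3] [0.4855 0.2479 0.012 ]
vial 0.5 [251.2 286.1] [ 0.4309 -0.1135  0.012 ]
dish 0.69 [188.3 399.4] [0.7934 0.1621 0.    ]
forceps 0.52 [252.5 282.5] [ 0.4212 -0.1052  0.    ]
forceps 0.48 [172.5 242.2] [0.2902 0.2848 0.    ]
brush 0.78 [323.5 221.1] [ 0.2851 -0.3197 -0.    ]
brush 0.65 [188.7 404.2] [0.8082 0.1591 0.    ]
foam 0.79 [261.4 420.7] [ 0.7749 -0.1617 -0.    ]
```

View pics/top1.png

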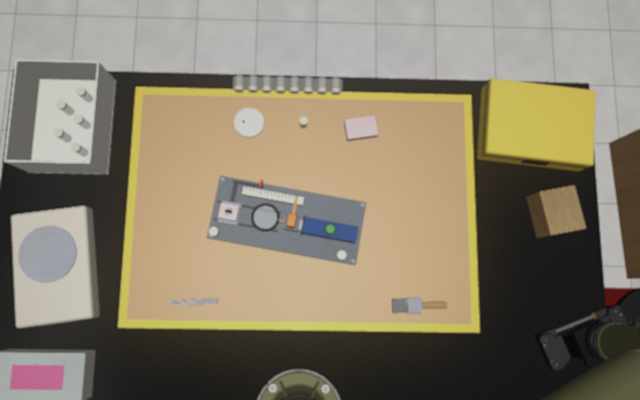

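View pics/side1.png

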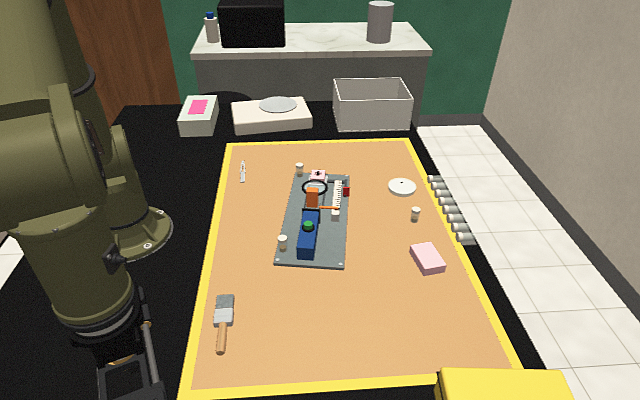

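The top view shows the plate at cols 208–366, rows 177–265, with the green button at about (row 228, col 330), the handle at about (215, 292) and the red index at about (184, 262). The side view agrees. Next I'll fit the stand's yaw.

Run:
```python
from h import *
np.set_printoptions(precision=4,suppress=True)
def rect(im,m,z,n):
    c=max(cv2.findContours(m.astype(np.uint8),0,2)[0],key=cv2.contourArea)[:,0]
    P=np.array([atz(im,[(q[1]+.5)/400,(q[0]+.5)/640],z)[:2] for q in c])*1000
    (x,y),(w,h),a=cv2.minAreaRect(P.astype(np.float32)); print(n,"ctr",x,y,"size",w,h,"ang",a)
for c in("top","side"):
    im=imaging.get_image(c)
    hsv=cv2.cvtColor(im["frame"],cv2.COLOR_RGB2HSV);H,S,V=cv2.split(hsv)
    r=finder.trace("stand",c)
    if r: rect(im,r[0]["region"],.012,c+" stand %.2f"%r[0]["conf"])
    bl=(H>105)&(H<130)&(S>140); bl[:170]=0
    rect(im,bl,.056,c+" tube")
    def cen(m,z,n):
        k,l,st,ce=cv2.connectedComponentsWithStats(m.astype(np.uint8)); i=1+np.argmax(st[1:,4]); print(c,n,st[i],atz(im,[(ce[i][1]+.5)/400,(ce[i][0]+.5)/640],z))
    g=(H>45)&(H<80)&(S>140);g[:170]=0;g[300:]=0;g[:,:250]=0;g[:,400:]=0
    cen(g,.073,"button")
    red=((H<5)|(H>174))&(S>150);red[:150]=0;red[280:]=0;red[:,:220]=0;red[:,400:]=0
    cen(red,.046,"index")
im=imaging.get_image("top");save(im,"top2.png",(165,275,200,375),4.5)
```

```text
top stand 0.82 ctr 518.834716796875 37.02421569824219 size 421.9380187988281 188.32595825195312 ang 80.14275360107422Traceback (most recent call last):
  File "<stdin>", line 13, in <module>
  File "<stdin>", line 4, in rect
ValueError: max() iterable argument is empty
```

Run:
```python
from h import *
np.set_printoptions(precision=4,suppress=True)
for c in("top","side"):
    im=imaging.get_image(c)
    H,S,V=cv2.split(cv2.cvtColor(im["frame"],cv2.COLOR_RGB2HSV))
    box=np.zeros(H.shape,bool);box[165:275,200:375]=1
    for n,m,z in(("button",(H>40)&(H<90)&(S>110),.071),("index",((H<5)|(H>174))&(S>130),.035),("orange",(H>=6)&(H<15)&(S>190),.1),("tube",(H>105)&(H<130)&(S>120),.05)):
        k,l,st,ce=cv2.connectedComponentsWithStats((m&box).astype(np.uint8))
        if k<2: print(c,n,"none");continue
        i=1+np.argmax(st[1:,4]); print(c,n,st[i],ce[i],atz(im,[(ce[i][1]+.5)/400,(ce[i][0]+.5)/640],z))
    save(im,c+"2.png",(165,275,200,375) if c=="top" else (160,270,250,370),4.5)
```

```text
top button none
top index [259 181   3   6  11] [260.4545 184.    ] [0.611  0.1121 0.035 ]
top orange none
top tube [303 218  25  18 293] [313.8532 226.6246] [ 0.4933 -0.037   0.05  ]
side button [303 220  10  10  78] [307.6026 224.7051] [ 0.49  -0.083  0.071]
side index [343 187   7   9  52] [345.6346 190.7115] [0.6145 0.109  0.035 ]
side orange [305 191  14  16 104] [311.4327 198.9231] [ 0.5043 -0.0119  0.1   ]
side tube [297 211  22  49 709] [307.3766 236.2821] [ 0.4881 -0.104   0.05  ]
```

View pics/top2.png

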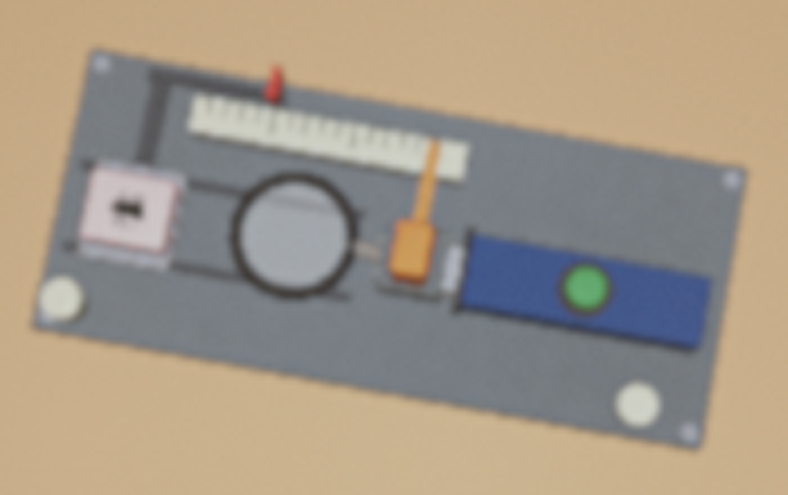

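```bash
python3 -m jog '[[[0,0,0,0,0,-8.38,0],[0,0,0,0,0,-8.38,0],[0,0,0,0,0,-8.38,0],[0,0,0,0,0,-8.38,0],[0,0,0,0,0,-8.38,0],[0,0,0,0,0,-8.38,0],[0,0,0,0,0,-8.38,0],[4,1.1,0,0,0,0,0],[4,1.1,0,0,0,0,0],[4,1.1,0,0,0,0,0],[4,1.1,0,0,0,0,0],[4,1.1,0,0,0,0,0]]]' 20
python3 -m jog '[[[4,1.1,0,0,0,0,0],[4,1.1,0,0,0,0,0],[4,1.1,0,0,0,0,0],[4,1.1,0,0,0,0,0],[4,1.1,0,0,0,0,0],[4,1.1,0,0,0,0,0],[4,1.1,0,0,0,0,0],[4,1.1,0,0,0,0,0],[4,1.1,0,0,0,0,0],[0,0,0,0,0,0,0],[0,0,0,0,0,0,0]]]'
```

```text
time: 2.4
position: [0.3269, -0.4157, 0.2447]
tool_rot: [2.404, 2.022, -0.0]
ft_force: [0.4, 0.2, -0.1]
grip_width: 0.031
time: 3.5
position: [0.4858, -0.0788, 0.2447]
tool_rot: [2.401, 2.025, -0.001]
ft_force: [-0.0, -0.1, 0.1]
grip_width: 0.005
```

```bash
python3 -m jog '[[[0,0,3,0,0,0,0],[0,0,3,0,0,0,0],[0,0,3,0,0,0,0],[0,0,3,0,0,0,0],[0,0,1,0,0,0,0],[0,0,0,0,0,0,0]]]'
python3 - <<'E'
from h import *
im=imaging.get_image("side");save(im,"side3.png",(130,290,230,450),3.5)
E
```

```text
time: 4.1
position: [0.4842, -0.0807, 0.1134]
tool_rot: [-2.404, -2.018, 0.003]
ft_force: [-0.0, 0.4, 1.2]
grip_width: 0.003
```

View pics/side3.png

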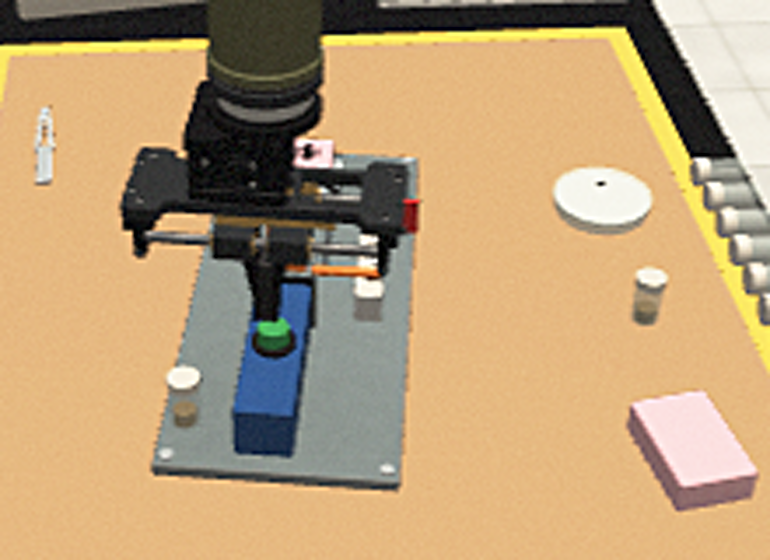

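Run:
```python
from h import *
im=imaging.get_image("side");K=np.array(im["intrinsics"]);T=np.array(im["pose"])
def pr(p): q=K@(T[:3,:3].T@(np.array(p)-T[:3,3]));return q[:2]/q[2]
t=pr([.4842,-.0807,.0914]);print("tip crop",(t-[230,130])*3.5)
t=pr([.4842,-.0807,.073]);print("tip down crop",(t-[230,130])*3.5)
for u in((274,328),(274,326)): print(atz(im,[(u[1]/3.5+130)/400,(u[0]/3.5+230)/640],.073))
H,S,V=cv2.split(cv2.cvtColor(im["frame"],cv2.COLOR_RGB2HSV));m=(H>40)&(H<90)&(S>110);m[:200]=0;m[250:]=0;m[:,:290]=0;m[:,330:]=0
ys,xs=np.nonzero(m);print(ys.min(),ys.max(),xs.min(),xs.max())
```

```text
tip crop [264.99533552 310.08196634]
tip down crop [265.25381624 329.43272851]
[ 0.49070229 -0.07949079  0.073     ]
[ 0.49082806 -0.07721004  0.073     ]
204 231 302 315
```

```bash
python3 -m jog '[[[0.35,0.4,0,0,0,0,0],[0,0,0.8,0,0,0,0],[0,0,0.5,0,0,0,0],[0,0,0.5,0,0,0,0],[0,0,0.3,0,0,0,0],[0,0,0.3,0,0,0,0],[0,0,0.2,0,0,0,0],[0,0,0,0,0,0,0],[0,0,0,0,0,0,0]]]'
```

```text
time: 5.1
position: [0.4901, -0.0768, 0.0883]
tool_rot: [-2.404, -2.022, -0.0]
ft_force: [0.4, -0.4, 0.5]
grip_width: 0.003
```

```bash
python3 -m jog '[[[0,0,0.2,0,0,0,0],[0,0,0,0,0,0,0]]]'; python3 -m jog '[[[0,0,0.2,0,0,0,0],[0,0,0,0,0,0,0]]]'
```

```text
time: 5.3
position: [0.4902, -0.0768, 0.0865]
tool_rot: [2.404, 2.022, 0.0]
ft_force: [-0.5, -0.2, 2.1]
grip_width: 0.0
time: 5.5
position: [0.4904, -0.077, 0.0858]
tool_rot: [2.404, 2.022, -0.001]
ft_force: [-4.5, 0.2, 11.9]
grip_width: 0.001
```

Run:
```python
from h import *
im=imaging.get_image("side");save(im,"side4.png",(180,280,260,380),6)
```

```text
(no output)
```

View pics/side4.png

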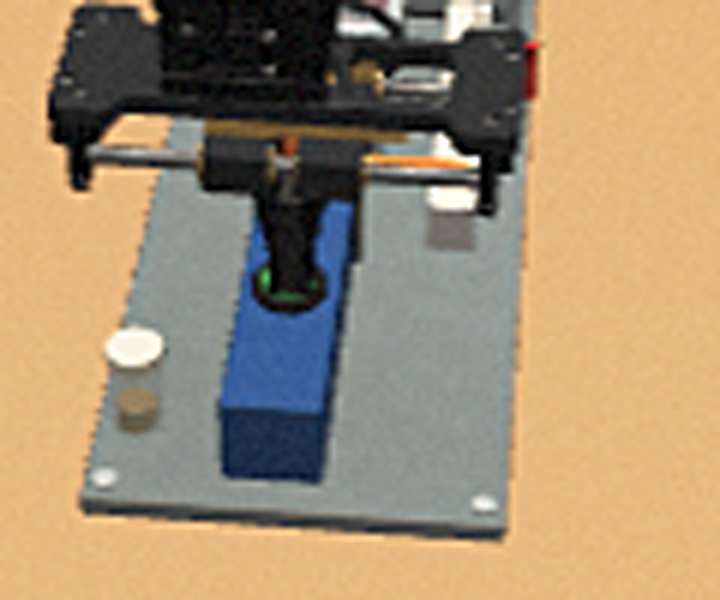

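```bash
python3 -m jog '[[[0,0,-2,0,0,0,0],[0,0,-2.3,0,0,0,0],[0,0,-2.3,0,0,0,6.5],[3.5,0,0,0,0,0,6.5],[3.5,0,0,0,0,0,6.5],[3.4,0,0,0,0,0,6.5],[0,0,0,0,0,0,6.5],[0,0,0,0,0,0,6.5]]]'
python3 - <<'E'
from h import *
im=imaging.get_image("side");save(im,"side5.png",(140,270,250,400),5)
K=np.array(im["intrinsics"]);T=np.array(im["pose"]);s=ctrl.get_state();print(s["position"])
def pr(p): q=K@(T[:3,:3].T@(np.array(p)-T[:3,3]));return q[:2]/q[2]
p=s["position"];print("handle top if under TCP",(pr([p[0],p[1],.106])-[250,140])*5)
E
```

```text
time: 6.35
position: [0.5078, 0.0263, 0.1502]
tool_rot: [-2.402, -2.025, 0.0]
ft_force: [0.5, -1.5, -0.0]
grip_width: 0.466
[0.50776654 0.02499632 0.15015291]
handle top if under TCP [311.72579849 247.5041123 ]
```

View pics/side5.png

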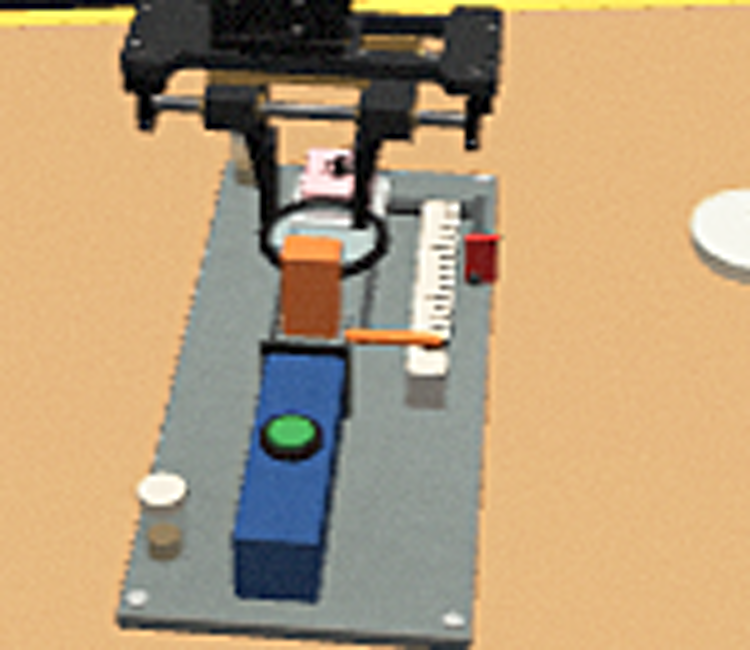

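The button now sits low. The handle top is at crop (313, 250) against a predicted (312, 247), so I'm aligned. Next I'll descend and grip.

```bash
python3 -m jog '[[[0,0,2.5,0,0,0,6.5],[0,0,2.5,0,0,0,6.5],[0,0,1.2,0,0,0,6.5],[0,0,0,0,0,0,6.5],[0,0,0,0,0,0,2.5],[0,0,0,0,0,0,2.5],[0,0,0,0,0,0,2.5],[0,0,0,0,0,0,2.5],[0,0,0,0,0,0,2.5],[0,0,0,0,0,0,2.5]]]' 25
```

```text
time: 7.4
position: [0.5057, 0.0261, 0.0885]
tool_rot: [-2.401, -2.022, 0.007]
ft_force: [-7.9, 0.8, 6.0]
grip_width: 0.368
```

```bash
python3 -m jog '[[[0,-0.2,0,0,0,0,2.5],[0.5,0,0,0,0,0,2.5],[1,0,0,0,0,0,2.5],[1,0,0,0,0,0,2.5],[1,0,0,0,0,0,2.5],[1,0,0,0,0,0,2.5],[1,0,0,0,0,0,2.5],[1,0,0,0,0,0,2.5],[1,0,0,0,0,0,2.5],[0.5,0,0,0,0,0,2.5],[0,0,0,0,0,0,2.5],[0,0,0,0,0,0,2.5]]]'
```

```text
time: 8.6
position: [0.5187, 0.1047, 0.0886]
tool_rot: [-2.403, -2.022, 0.005]
ft_force: [-5.4, -1.9, 4.9]
grip_width: 0.37
```

Run:
```python
from h import *
np.set_printoptions(precision=4,suppress=True)
u=np.array([.171,.985]);v=np.array([.985,-.171])
for c in("side","top"):
    im=imaging.get_image(c);q={}
    if c=="side": save(im,"side6.png",(140,250,260,390),6)
    for k,z in(("pointer",.044),("index",.046)):
        for r in finder.spot_point(k,c)[:2]:
            p=atz(im,r["point"],z)[:2];q.setdefault(k,p);print(c,k,round(r["conf"],2),np.array(r["point"])*[400,640],p)
    if len(q)==2: d=q["index"]-q["pointer"];print("along",d@u,"across",d@v)
```

```text
side pointer 0.7 [192.8   337.984] [0.5875 0.0902]
side index 0.47 [185.4   348.992] [0.6245 0.1231]
along 0.038727540220665366 across 0.030760024473826322
```

View pics/side6.png

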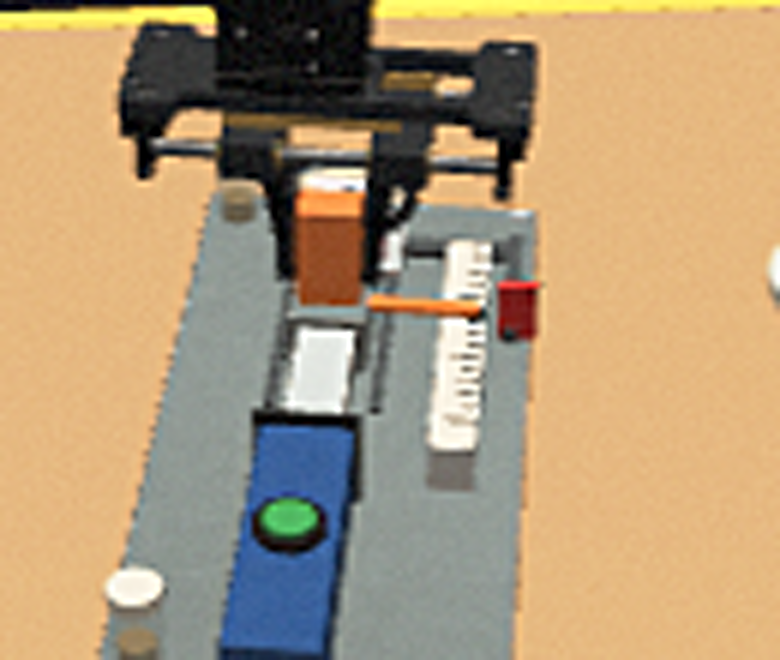

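Run:
```python
from h import *
np.set_printoptions(precision=4,suppress=True)
u=np.array([.171,.985]);v=np.array([.985,-.171])
im=imaging.get_image("side")
H,S,V=cv2.split(cv2.cvtColor(im["frame"],cv2.COLOR_RGB2HSV))
print("red V",V[184:200,342:352]);print("red S",S[184:200,342:352])
print("orange S",S[184:198,322:344]); print("H",H[184:198,322:344]); print("V",V[184:198,322:344])
def at(x,y,z): return atz(im,[(y/6+140)/400,(x/6+260)/640],z)[:2]
i=at(519,285,.046)
for y in(304,308,312):
  p=at(482,y,.044);d=i-p;print(y,p,i,"along",d@u,"across",d@v)
```

```text
red V [[151 158 134  90 105 148 146 190 237 231]
 [153 154 119  95 109 148 153 210 240 232]
 [153 143 132 117 108 135 165 203 238 232]
 [159 249 255 255 255 255 255 248 190 234]
 [134 112 112 118 115  99  71 139 242 233]
 [134 117 117 114 114 117 102 165 244 232]
 [142 123 120 123 119 121 108 156 243 233]
 [148 123 118 117 119 112 121 182 243 232]
 [151 121 122 120 121 114 120 185 241 233]
 [150 135 122 124 119 121 118 178 241 232]
 [147 116 107 111 117 120 117 177 242 233]
 [142  86  57  57  91 117 116 176 238 232]
 [144  90  26  42  99 127 145 226 235 230]
 [154 149 131 131 141 162 179 246 232 231]
 [152 158 156 158 164 148 174 238 232 228]
 [148 155 157 154 154 150 199 238 231 231]]
red S [[ 20  19  13  11   5  19   9 110 117 118]
 [ 25  28  32  40  33  34  25 124 111 111]
 [ 38  25  81  94  50  81  34 114 110 113]
 [ 29 168 188 186 195 196 201 192 114 111]
 [ 15 196 219 199 208 237 237 134 109 113]
 [ 15 185 211 204 204 201 250 133 109 111]
 [ 18 185 213 189 208 181 231 137 111 114]
 [ 14 176 205 198 208 209 190 136 108 115]
 [ 17 179 205 206 194 219 196 136 110 109]
 [ 10 240 21
[... 3780 characters left out ...]
161 157 150 204 255 255 255 179  47  88
  137 124 150 135]
 [141 122  83 114 157 158 151 159 154 148 146 203 255 254 255 255 255 255
  255 142 147 116]
 [131 101  96 123 164 156 156 157 156 153 144 200 255 250 251 242 122 157
  201 137 142  86]
 [133 101 104 151 162 153 155 154 154 150 158 226 255 249 250 255 255 255
  255 135 144  90]
 [157  96  97 135 159 154 152 154 154 147 177 247 254 250 252 241 118 139
  153 147 154 149]]
304 [0.5957 0.1004] [0.6156 0.1126] along 0.015432842577611763 across 0.01751074149186332
308 [0.5953 0.0971] [0.6156 0.1126] along 0.01881449792321497 across 0.01731818801260189
312 [0.5949 0.0937] [0.6156 0.1126] along 0.022181754039063563 across 0.01712645443410031
```

Run:
```python
from h import *
np.set_printoptions(precision=4,suppress=True)
u=np.array([.171,.985]);v=np.array([.985,-.171])
im=imaging.get_image("top")
f=cv2.imread("pics/top1.png").astype(float)
def line(w,r0,r1,c0,c1,z):
    out=[]
    for r in range(r0,r1):
        x=w[r,c0:c1]-np.min(w[r,c0:c1]);x[x<.35*x.max()]=0
        c=(x*np.arange(c0,c1)).sum()/x.sum(); p=atz(im,[(r+.5)/400,(c+.5)/640],z)[:2]; out.append([r,c,x.max(),p@u,p@v])
    return np.array(out)
R,G,B=f[...,2],f[...,1],f[...,0]
a=line(R-B,196,214,288,304,.043);b=line(R-G,178,190,255,268,.046)
print(a);print(b)
```

```text
[[196.     295.6859  55.       0.1125   0.5667]
 [197.     296.0053  81.       0.1111   0.5641]
 [198.     295.9626  92.       0.1107   0.5614]
 [199.     295.629   91.       0.111    0.5585]
 [200.     295.4756  85.       0.1109   0.5557]
 [201.     295.1279  93.       0.1113   0.5528]
 [202.     295.0298 100.       0.1111   0.55  ]
 [203.     294.6865 107.       0.1115   0.5471]
 [204.     294.5852 114.       0.1112   0.5443]
 [205.     294.5131 115.       0.1109   0.5415]
 [206.     294.4096 118.       0.1106   0.5388]
 [207.     294.3173 122.       0.1103   0.536 ]
 [208.     293.983  121.       0.1107   0.5331]
 [209.     293.6676 120.       0.111    0.5302]
 [210.     293.5668 117.       0.1108   0.5275]
 [211.     293.4526 116.       0.1105   0.5247]
 [212.     293.3665 121.       0.1102   0.5219]
 [213.     292.6429 123.       0.1117   0.5189]]
[[178.     260.2      4.       0.2177   0.597 ]
 [179.     260.8298  21.       0.2155   0.5946]
 [180.     260.9057  48.       0.2147   0.5918]
 [181.     260.9257  67.       0.2141   0.5891]
 [182.     260.9122  87.       0.2136   0.5864]
 [183.     260.5667  99.       0.2139   0.5834]
 [184.     260.4024 105.       0.2138   0.5806]
 [185.     260.2934 109.       0.2135   0.5778]
 [186.     259.9923 100.       0.2138   0.5749]
 [187.     260.0714  63.       0.213    0.5722]
 [188.     260.5714  20.       0.2111   0.5697]
 [189.     258.8333   5.       0.2152   0.5661]]
```

```bash
python3 -m jog '[[[0.5,-0.1,0,0,0,0,2.5],[0.6,0,0,0,0,0,2.5],[0.6,0,0,0,0,0,2.5],[0.4,0,0,0,0,0,2.5],[0.1,0,0,0,0,0,2.5],[0,0,0,0,0,0,2.5],[0,0,0,0,0,0,2.5]]]'
python3 - <<'E'
from h import *
np.set_printoptions(precision=4,suppress=True)
u=np.array([.171,.985]);v=np.array([.985,-.171])
ps=[]
for i in range(4): im=imaging.get_image("side");ps.append(ctrl.get_state()["position"][:2]@u)
print("ext by TCP",np.mean(ps)-np.array([.5057,.0261])@u)
save(im,"side7.png",(160,220,290,380),8)
f=im["frame"].astype(float)
r=f[...,0]-f[...,2]
for c in range(326,354,1): # row centroid of bright orange/red top per column
    w=np.clip(np.where(f[180:196,c,0]>200,r[180:196,c],0)-60,0,None)
    if w.sum()>0: rr=(w*(np.arange(180,196)+.5)).sum()/w.sum(); print(c,round(rr,2),"along@.046",round(atz(im,[rr/400,(c+.5)/640],.046)[:2]@u,4),"@.044",round(atz(im,[rr/400,(c+.5)/640],.044)[:2]@u,4),int(w.sum()))
E
```

```text
time: 9.7
position: [0.522, 0.1254, 0.0886]
tool_rot: [2.404, 2.021, -0.004]
ft_force: [-2.3, -4.0, 4.8]
grip_width: 0.364
ext by TCP 0.1006554635893277
326 186.11 along@.046 0.2169 @.044 0.2198 188
327 186.24 along@.046 0.2166 @.044 0.2194 158
328 186.5 along@.046 0.2155 @.044 0.2184 117
329 186.5 along@.046 0.2159 @.044 0.2187 115
330 186.5 along@.046 0.2162 @.044 0.219 111
331 186.5 along@.046 0.2165 @.044 0.2194 119
332 186.5 along@.046 0.2168 @.044 0.2197 115
333 187.01 along@.046 0.2145 @.044 0.2174 249
334 187.0 along@.046 0.2149 @.044 0.2178 247
335 186.99 along@.046 0.2153 @.044 0.2181 244
336 187.02 along@.046 0.2154 @.044 0.2183 240
337 187.11 along@.046 0.2153 @.044 0.2182 222
338 187.1 along@.046 0.2157 @.044 0.2185 228
339 187.2 along@.046 0.2155 @.044 0.2183 181
343 187.5 along@.046 0.2152 @.044 0.2181 104
344 187.5 along@.046 0.2156 @.044 0.2184 129
345 187.5 along@.046 0.2159 @.044 0.2187 122
346 187.5 along@.046 0.2162 @.044 0.2191 134
347 187.5 along@.046 0.2165 @.044 0.2194 138
348 187.5 along@.046 0.2169 @.044 0.2197 141
349 186.92 along@.046 0.2202 @.044 0.2231 197
350 187.8 along@.046 0.216 @.044 0.2188 685
351 187.89 along@.046 0.2158 @.044 0.2186 687
352 188.03 along@.046 0.2154 @.044 0.2183 668
353 188.0 along@.046 0.2159 @.044 0.2187 680
```

View pics/side7.png

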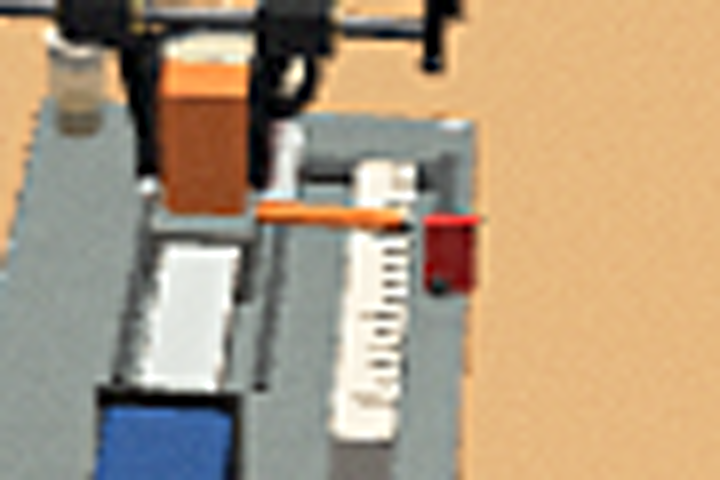

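Side-view tip and index agree to about 0–2.5 mm, and the TCP travel (100.7 mm) against the top-view target (about 103 mm) gives −2.5 mm. That leaves the pointer well inside ±5 mm on either measure. I'll hold still briefly, then hand in.

```bash
python3 -m jog '[[[0,0,0,0,0,0,2.5],[0,0,0,0,0,0,2.5],[0,0,0,0,0,0,2.5],[0,0,0,0,0,0,2.5]]]'
python3 -c "
from bench import close_job
print(close_job())"
```

```text
time: 10.3
position: [0.522, 0.1255, 0.0886]
tool_rot: [2.404, 2.021, -0.004]
ft_force: [-3.0, -3.8, 4.7]
grip_width: 0.367
the job is handed in; nothing more can be done
None
```

I handed the job in at about 10.3 s with the arm still holding the handle and the pointer lined up with the red index. No verdict was reported.

- **Lock button:** I pressed it to its hard stop with the closed fingers. The tip went about 9 mm down with about 12 N at the end. Later pictures show it still in.
- **Boom:** I gripped the handle with a 25 N grip setting (about 32 mm opening, which matches the block). I drew the boom out about 101 mm.
- **Final alignment:** The two checks disagreed slightly, but both are inside the ±5 mm limit:
  - The side picture puts the pointer 0 to 2.5 mm past the index, depending on the exact height of the pointer's tip.
  - The arm's travel against the top-view target of about 103 mm puts it 2 to 3 mm short. I stopped between the two.
- **Steadiness:** The tool moved no more than 0.1 mm over the last 0.6 s, with steady forces.
- **Other objects:** The index showed no shift beyond measuring error. Vials, dish and foam stood where they were in the side pictures that showed them. I took no final full picture of all the bystanders, so the forceps and brush were not checked again at the end.

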